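Load the specimen shuttle under the drag springs of the contact tester and start the test

TASK

The specimen shuttle stands raised on the sprung bed at the loading end of the contact tester. With the fingertips on its thumb pad, press the shuttle down hard and, keeping it down, slide it through the gate and under the two drag springs until it is fully home against the end stop, where the springs must keep it down after you let go. Then push the start key on the tester all the way in and leave it; do not lift the shuttle or pick anything up, and leave the loose mounts and the tweezers alone.

Things in the scene. Friction and masses are not known exactly. Their poses are not given: they have to be found in the camera images.
- tester: Low grey instrument fixed to the worktop, base 253 x 108 mm; a slideway between two aluminium rails, inner faces 73 mm apart, tops 38.5 mm above the worktop. Origin on its underside, on the centre line, below the near face of the gate; z up, x the way the shuttle slides in. Right of it (y = -53 to -113 mm, x = -75 to +15 mm) a readout box, 45 mm high. Greased: sliding in takes 4 to 12 N.
- bed_top (a point): Centre of the top of the brass bed on which the shuttle slides (56 mm wide, from x = -154 to +57 mm in the tester's frame). It moves straight down up to 8 mm on springs, without tilting: top 34 mm above the worktop when up, 26 mm when fully down; it pushes up with about 6 N at the top, 12 N at the bottom.
- gate (a point): Gate: two steel jaws on the rails reaching in over both edges of the slideway, to 22 mm from the centre line; 14 mm long in x, underside 38.5 mm and top 46.5 mm above the worktop. The point lies on the centre line at their near face, level with their underside.
- drag_springs (a point): Midway between the noses of the two drag springs, bowed steel leaf springs behind the gate, each 29.5 mm to a side of this point, which is 32 mm past the gate's near face. They press down on the shuttle's edges with about 7 N each, more than the bed pushes up, and so keep it down.
- end_stop (a point): Centre of the face of the end stop, a steel bar across the slideway, 60 mm past the gate's near face; the shuttle's nose rests on it when home.
- shuttle: Loose black carrier, 125 mm long (x, nose to the gate), 70 wide, plate 10 thick, 0.25 kg; origin under its centre. Its plate top starts 44 mm above the worktop, higher than the gate's underside: it passes only pressed down by at least 6 mm, fully is 8 mm (9 N). On the front half a red resin mount in a 38 mm collar, at x = +34 mm, 28 mm above the underside. Home: x = -2.5 mm in the tester's frame.
- thumb_pad (a point): Centre of the flat thumb pad on the plate's upper face, 36 mm behind the shuttle's origin. The flat is 70 mm wide and reaches 26 mm back and 21 mm forward of this point, where the rear face of a cross rib (56 mm wide, 6.5 mm high) gives the fingertips something to push against.
- start_key_top (a point): Centre of the upper face of the round white start key (22 mm across, in a black bezel) on top of the readout box; it is pushed straight down.
- start_key (a joint): Travel of the start key in m: 0 when out, 0.005 fully in (about 4 N); springs back when released.
- mount_a: Loose bystander: orange-yellow resin mount, 31 mm across, 20 mm high, origin under its centre. Leave it alone.
- mount_b: Loose bystander: black resin mount, 31 mm across, 21 mm high, origin under its centre. Leave it alone.
- tweezers: Loose bystander: steel tweezers lying on the worktop, 124 mm long, 8 mm high, origin under the centre. Leave them alone.

How it is judged:
On the way, in this order (a step that is already met when the one before it is completed fails the run):
1. the shuttle is fully home against the end stop and held down under the drag springs (x of shuttle in the frame of tester above -0.0065 m and z of shuttle in the frame of tester below 0.0295 m), for 0.3 s.
2. the start key is pushed in (value of joint start_key above 0.0035 m), for 0.05 s.
At the end, for the whole second after the job is handed in: The shuttle's nose is within 4 mm of the end stop, it lies flat and is held down by the springs (underside within 3.5 mm of its lowest position) and is at rest; the start key has been pushed in at least 3.5 mm after that and has sprung back (all of step 1 and angle between shuttle's own z axis and vertical below 0.05 rad and linear speed of shuttle below 0.01 m/s and value of joint start_key below 0.0015 m); the robot touches nothing.
It fails at once if the shuttle is lifted off the bed or tipped (z of shuttle in the frame of tester above 0.044 m or angle between shuttle's own z axis and vertical above 0.2 rad).
It fails at once if a loose mount or the tweezers are moved or picked up (distance of any of mount_a, mount_b, tweezers from where it was at the start of the episode above 0.02 m).
It also fails if it takes over 40 s, if anything falls off the work surface, if the arm or the gripper's body presses on something with over 40 N, if the wrist force passes 120 N, or if a joint passes its speed limit or range.

ROBOT

A 7-joint arm with a two-finger parallel gripper is mounted at the origin on a cart in front of the work surface, level with it; the furniture and walls round the work are solid. World frame = base frame: x ahead of the robot, y to its left, z up, the work surface at z = 0. Lengths are in m, angles in rad, forces in N, time in s.
With the tool pointing down it reaches from about 0.425 to 0.975 m from the base axis. Payload 16.7 kg.
Tool frame: the origin (TCP) lies midway between the tips of the shut fingers; the grasp point (between the pads) lies 19 mm behind it; z points along the fingers, y is the line along which they close (so a half turn about z gives the same grasp; the last joint's range is limited). The gripper opens to 85 mm and grips with 20 to 120 N. Pads are 22 mm wide; open, the fingers measure 114 mm over their backs; the gripper's body (76 mm by 85 mm) begins 54 mm behind the grasp point. The pads swing forward as they close: fully open they stand 13 mm farther back than shut.
Start: joints at [-1.476, 0.426, 0.074, 1.606, -0.034, 1.111, -0.067], TCP at [0.164, 0.655, 0.231] pointing down, gripper open.
Joint ranges: [-2.85, 2.85], [-0.5, 2.14], [-1.23, 1.37], [0.21, 2.46], [-1.02, 4.16], [0.16, 2.05], [-2.73, 2.73]. Speed limits (rad/s): [1.89, 1.89, 2.39, 2.39, 3.01, 3.01, 3.01].

INTERFACE

Orientations are given as a 3x3 rotation matrix whose columns are the frame's x, y, z axes.
In Python, from cell import manip gives the robot as it stands.
- The arm moves only by the tool play_rows, never from a script. Its arguments are lists of equal length, an entry for each row: "xyz": the shift along the tool's x, y, z in cm, a list of three; "twist": the turn, a rotation vector about the tool's x, y, z in degrees, a list of three; "jaw": the closure, from 0 (fully open) to 1 (shut). In form: {"xyz": [[dx, dy, dz], ...], "twist": [[wx, wy, wz], ...], "jaw": [jaw, ...]}. A call has 1 to 20 rows; each row shifts and turns the commanded pose from where the row before left it, along the tool's axes as they then stand; what a row does not reach is not made up. A row lasts 1/8 s, in which the tool goes at most 62.5 mm and 10.7 degrees, less where a joint would pass 70% of its speed; a pose out of reach is approached as far as the arm can. A call is refused whole if a number of a shift passes 6.25 or a number of a turn 10.7, either way. A call with a gripper value outside its range is refused whole. The fingers move at their own pace and stop on an object; the grip force is fixed at half the most. Time passes only in rows, so rows that do not move let the fingers close. It gives the time, the measured TCP pose, the force, the opening and the grip force at its end, in the units of the state.
- manip.read_state(): the state, without advancing time (a new reading comes with each control period).
- manip.snapshot(name): name is "side" or "top" or "wrist"; returns (picture, depth): 480x640x3 uint8, blue, green, red; 480x640 float32, m along the optical axis (not along the pixel's ray), 0 where there is no reading.
- manip.camera_params(name): a dict with "fx", "fy", "cx", "cy" (pixels), "k1" (the pictures are not rectified: a ray, as slopes to the right and down, at radius r is drawn at 1 + k1 r^2 times it, then the intrinsics apply), "view" (4x4, takes a point from world to camera coordinates); the wrist camera has in their place "tool_from_camera" (4x4, takes a point from camera to tool coordinates, whose origin is the TCP and whose axes are the flange's). Camera axes: x right, y down, z forward; pixel columns grow to the right and rows downward; lengths in m; the calibration is good to about 2 mm. A picture is of the moment at which its call begins: read the wrist's pose just before it. camera_params takes no time and is no camera call.
- manip.job_done(): hands the job in; it is judged then, once.
Trained networks look in the newest picture that a camera, given by its name, has taken for a name from the list of things; names that differ only in an ending like _2 or _b are one class to them, and where a whole thing is asked for, a point or a joint stands for the part that bears it (a point fixed in the world has none). Each returns a list of dicts, best first, with "score" (0 to 1); they miss things now and then, are a little off and sometimes report something else, mostly with a low value. They report only what shows in the picture. A call takes as long as a camera call.
- manip.spot_in(thing, camera): "xy" ([column, row] as shares, 0 to 1, of the picture: columns of its width, rows of its height, amid what is visible of it).
- manip.cut_out(thing, camera): "pixels" (480x640 bool, what is visible of it) and "xy" ([column, row] as shares, 0 to 1, of the picture: columns of its width, rows of its height, amid what is visible of it).
- manip.mark_of(thing, camera): "xy" ([column, row] as shares, 0 to 1, of the picture: columns of its width, rows of its height: a listed point, or the origin of a listed thing).
The state is a dict: "t": time; "joint_positions": joint angles; "joint_velocities": joint speeds; "tau": joint torques, N m; "tcp_pos": TCP position; "orientation": TCP orientation; "ft_force": force on the tool from outside, world axes, zero at the start; "moment": the same for the moment, N m; "width": finger opening in m; "finger_force": force on a finger pad.
Only numpy, scipy, OpenCV 4.12 (cv2) and the standard library are available. Lean on these libraries where they do the work, as an engineer would, in place of code of your own. Each camera call takes 0.05 s, during which the arm holds its last target. There are 200 camera calls.

## Working session

There is one attempt and no reset: what is moved stays moved. The work goes in short steps, Python scripts to look and compute and a tool call to move; the robot and the scene stay as the last step left them, time stands still between calls to the robot, and variables do not carry over. Pictures are saved under pics/ and viewed, at most 10 in all, crops included, and the job is handed in when it is done.

Besides the shell and the picture viewer there is one more tool, called by a JSON object that holds its "api" and its "payload", one argument or row to a line. play_rows: Moves the arm, as the interface text tells. Its arguments: {"type":"object","properties":{"xyz":{"type":"array"},"twist":{"type":"array"},"jaw":{"type":"array"}},"required":["xyz","twist","jaw"]}

```bash
ls; mkdir -p pics
cat > h.py <<'E'
import numpy as np, cv2
from cell import manip
def ray(cam,px):
    p=manip.camera_params(cam)
    d=np.array([(px[0]-p['cx'])/p['fx'],(px[1]-p['cy'])/p['fy']]); u=d.copy()
    for _ in range(20): u=d/(1+p['k1']*(u@u))
    if cam=='wrist':
        s=manip.read_state();T=np.eye(4);T[:3,:3]=s['orientation'];T[:3,3]=s['tcp_pos'];T=T@np.array(p['tool_from_camera'])
    else: T=np.linalg.inv(np.array(p['view']))
    return T, np.array([u[0],u[1],1.])
def at_depth(cam,px,z): T,r=ray(cam,px); return T[:3,:3]@(r*z)+T[:3,3]
def at_z(cam,px,z):
    T,r=ray(cam,px); d=T[:3,:3]@r; o=T[:3,3]; return o+d*(z-o[2])/d[2]
E
python3 - <<'E'
from h import *
s=manip.read_state(); print(s)
hz={'tester':0,'bed_top':.034,'gate':.0385,'end_stop':.034,'shuttle':.034,'thumb_pad':.044,'start_key_top':.048,'mount_a':0,'mount_b':0,'tweezers':0,'drag_springs':.036}
for c in ('top','side'):
    im,d=manip.snapshot(c); cv2.imwrite(f'pics/{c}0.png',im)
    for n,z in hz.items():
        for m in manip.mark_of(n,c)[:2]:
            px=np.array(m['xy'])*[640,480]; i,j=int(px[1]),int(px[0]); dd=d[min(i,479),min(j,639)]
            print(c,n,round(m['score'],2),px.round(),at_z(c,px,z).round(4), at_depth(c,px,dd).round(4))
E
```

```text
pics
{'t': 0.0, 'joint_positions': array([-1.4755042 ,  0.42670271,  0.07385475,  1.60663384, -0.03406219,
        1.11081337, -0.06707725]), 'joint_velocities': array([-3.67960522e-04,  1.55934697e-03, -1.11778907e-05,  2.08685797e-03,
        5.23702937e-04, -6.45971926e-05,  9.54539640e-04]), 'tau': array([ 2.19482186e-03, -9.49813914e+01,  3.76063004e+00, -4.63496697e+01,
        1.90874323e-02,  9.97122639e-03,  6.91038667e-05]), 'tcp_pos': array([0.16352974, 0.65445364, 0.23061843]), 'orientation': array([[-9.70188600e-01,  2.42351077e-01, -1.87692001e-04],
       [ 2.42351116e-01,  9.70187758e-01, -1.28482948e-03],
       [-1.29283327e-04, -1.29201428e-03, -9.99999157e-01]]), 'ft_force': array([0.75186314, 0.46661561, 0.38035858]), 'moment': array([-0.036996  ,  0.00792912, -0.00882242]), 'finger_force': 0.0, 'width': 0.08570009202930447}
top tester 0.67 [284. 275.] [ 0.557  -0.3175  0.    ] [ 0.5538 -0.3195  0.0341]
top gate 0.58 [280. 274.] [ 0.5555 -0.3146  0.0385] [ 0.556  -0.3143  0.0333]
top end_stop 0.72 [271. 236.] [ 0.6132 -0.3006  0.034 ] [ 0.6128 -0.3008  0.0364]
to
[... 1449 characters left out ...]
034 ] [ 0.5311 -0.3268  0.0619]
side start_key_top 0.41 [293. 223.] [ 0.5268 -0.4139  0.048 ] [ 0.5468 -0.4068  0.0647]
side mount_a 0.86 [286. 284.] [ 0.6452 -0.3902  0.    ] [ 0.6618 -0.3838  0.0181]
side mount_a 0.57 [316. 315.] [ 0.7013 -0.317   0.    ] [ 0.7154 -0.313   0.0169]
side mount_b 0.86 [286. 284.] [ 0.6452 -0.3902  0.    ] [ 0.6618 -0.3838  0.0181]
side mount_b 0.57 [316. 315.] [ 0.7013 -0.317   0.    ] [ 0.7154 -0.313   0.0169]
side tweezers 0.57 [339. 245.] [ 0.5121 -0.3219  0.    ] [ 0.5498 -0.3139  0.0332]
side tweezers 0.56 [262. 243.] [ 0.549  -0.4747  0.    ] [ 0.5564 -0.4713  0.0069]
side drag_springs 0.89 [338. 263.] [ 0.6025 -0.3035  0.036 ] [ 0.6004 -0.3039  0.0339]
```

```bash
python3 - <<'E'
import cv2
im=cv2.imread('pics/top0.png')[160:390,200:430]; cv2.imwrite('pics/t1.png',cv2.resize(im,(600,600),interpolation=cv2.INTER_CUBIC))
E
cp pics/side0.png pics/s1.png
```

```text
(no output)
```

View pics/t1.png

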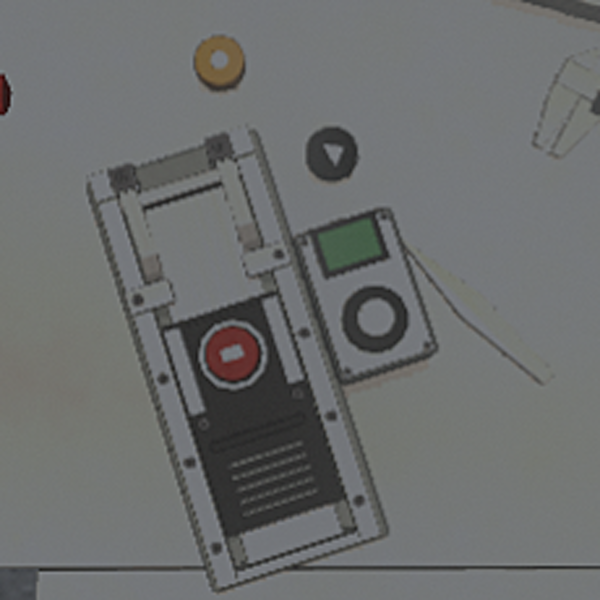

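View pics/s1.png

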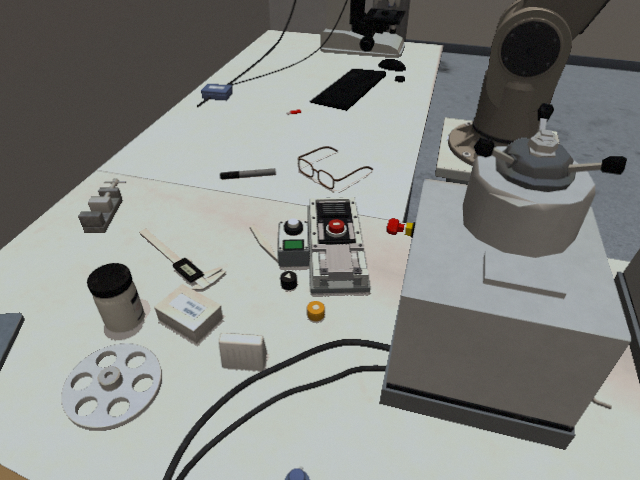

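Run:
```python
from h import *
f=lambda q:np.array(q)/2.609+[200,160]
L=np.array([at_z('top',f(q),.0385)[:2] for q in [(163,378),(190,462),(216,548)]])
R=np.array([at_z('top',f(q),.0385)[:2] for q in [(305,332),(331,415),(359,500)]])
for A in(L,R): print(A.round(4),np.degrees(np.arctan2(*(A[0]-A[2])[::-1])))
print('gate screws',[at_z('top',f(q),.0465).round(4) for q in[(138,300),(279,254)]])
print('rib ends',[at_z('top',f(q),.0505).round(4) for q in[(212,445),(302,418)]])
print('plate rear corners',[at_z('top',f(q),.044).round(4) for q in[(232,532),(342,500)]])
print('mount top',at_z('top',f((233,352)),.062).round(4)); print('key',at_z('top',f((375,319)),.065).round(4))
im,d=manip.snapshot('top')
print('key depth z',[at_depth('top',f(q),d[int(f(q)[1]),int(f(q)[0])]).round(4) for q in[(375,319),(350,300),(390,360)]])
v,u=np.mgrid[0:480:4,0:640:4]
T,_=ray('top',(320,240));P=[]
p=np.array([at_depth('top',(a,b),d[b,a]) for a,b in zip(u.ravel(),v.ravel()) if d[b,a]>0])
# height map 5cm cells
print('rows x .2..1.0, cols y -0.8..0.8, max z in cm')
print('      ',' '.join('%4d'%round(y*100) for y in np.arange(-.6,.85,.08)))
for x in np.arange(.1,1.1,.08):
    r=[]
    for y in np.arange(-.6,.85,.08):
        m=(abs(p[:,0]-x)<.04)&(abs(p[:,1]-y)<.04); r.append('%4d'%round(100*p[m,2].max()) if m.any() else '   .')
    print('%5.2f '%x,' '.join(r))
```

```text
[[ 0.5085 -0.2883]
 [ 0.4608 -0.3042]
 [ 0.4128 -0.3192]] 17.90126612619265
[[ 0.5347 -0.3699]
 [ 0.4872 -0.3847]
 [ 0.4393 -0.4003]] 17.640046583510916
gate screws [array([ 0.5528, -0.2743,  0.0465]), array([ 0.5791, -0.3552,  0.0465])]
rib ends [array([ 0.4703, -0.3174,  0.0505]), array([ 0.4853, -0.3681,  0.0505])]
plate rear corners [array([ 0.4219, -0.3285,  0.044 ]), array([ 0.4395, -0.3905,  0.044 ])]
mount top [ 0.5219 -0.3296  0.062 ]
key [ 0.54   -0.4093  0.065 ]
key depth z [array([ 0.5398, -0.4092,  0.0667]), array([ 0.5516, -0.3956,  0.0552]), array([ 0.5182, -0.4185,  0.0438])]Traceback (most recent call last):
  File "<stdin>", line 14, in <module>
  File "h.py", line 11, in at_depth
    def at_depth(cam,px,z): T,r=ray(cam,px); return T[:3,:3]@(r*z)+T[:3,3]
                                ~~~^^^^^^^^
  File "h.py", line 4, in ray
    p=manip.camera_params(cam)
ValueError: time passes only in moves, steps and waits
```

View pics/top0.png

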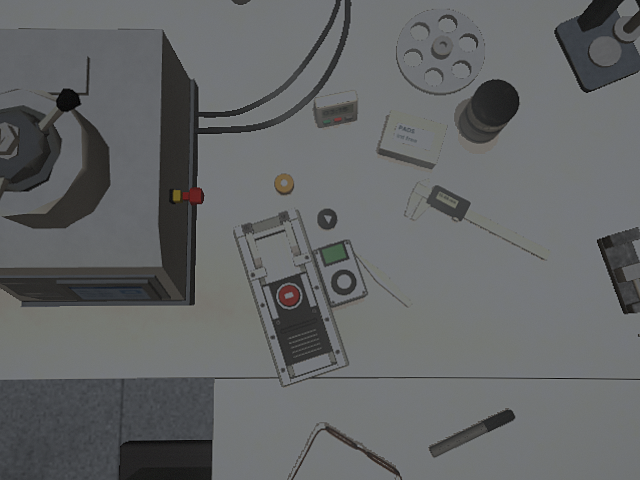

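Run:
```python
from h import *
im,d=manip.snapshot('top')
p=manip.camera_params('top');Ti=np.linalg.inv(np.array(p['view']))
v,u=np.mgrid[0:480:3,0:640:3];z=d[v,u]
P=np.stack([(u-p['cx'])/p['fx']*z,(v-p['cy'])/p['fy']*z,z],-1)[z>0]@Ti[:3,:3].T+Ti[:3,3]
print('cam',Ti[:3,3])
ys=np.arange(-.6,.7,.07)
print('      ',' '.join('%4d'%round(y*100) for y in ys))
for x in np.arange(.1,1.1,.07):
    print('%5.2f '%x,' '.join('%4d'%round(100*P[m,2].max()) if (m:=(abs(P[:,0]-x)<.035)&(abs(P[:,1]-y)<.035)).any() else '   .' for y in ys))
```

```text
cam [ 0.46670899 -0.37352305  0.96676768]
        -60  -53  -46  -39  -32  -25  -18  -11   -4    3   10   17   24   31   38   45   52   59   66
 0.10     .    .    .    .    .    .    .  -66  -66  -66  -66  -79  -89  -89  -89  -89  -89  -89    .
 0.17     .    .    .    .    .    .    .    .  -79  -79  -80  -79  -89  -89  -89  -89  -89  -89    .
 0.24     0    0    4    0    3    1    0    .  -89  -89  -89  -89  -89  -89  -89  -88  -89  -89    .
 0.31     2    2    4    4    3    1    0    .  -89  -89  -89  -89  -89  -89  -89  -89  -89  -90    .
 0.38     0    0    1    4    4    0    0    0    0    0    0    .    .    .    .    .    .    .    .
 0.45     0    1    1    5    5    2    0    0    0    0    0    .    .    .    .    .    .    .    .
 0.52     0    1    5    7    7    5   21   22   21   21    0    .    .    .    .    .    .    .    .
 0.59     0    1    5    6    5    5   24   31   35   24    .    .    .    .    .    .    .    .    .
 0.66     2    2    1    2    5   19   24   35   37    .    .    .    .    .    .    .    .    .    .
 0.73     0    4    4    0    2    1   24   37   34   25    .    .    .    .    .    .    .    .    .
 0.80    10    4    6    6    4    6   24   25   25   25    .    .    .    .    .    .    .    .    .
 0.87     2    2    6    6    2    1   24   24   24   24    .    .    .    .    .    .    .    .    .
 0.94     3    3    1    2    1    1    1    0    0    0    0    0    .    .    .    .    .    .    .
 1.01     2    2    1    2    0    2    1    1    1    1    1    0    .    .    .    .    .    .    .
 1.08     .    .    .    .    .    .    .    .    .    .    .    .    .    .    .    .    .    .    .
```

{"api": "play_rows", "payload": {
  "xyz": [
    [0,-1,-4.5],
    [0,-1,-4.5],
    [0,-1,-4.5],
    [0,-1,-4.5],
    [0,-1,-4.5],
    [0,-1,-4.5],
    [0,-0.5,-3],
    [0,0,0]
  ],
  "twist": [
    [0,0,0],
    [0,0,0],
    [0,0,0],
    [0,0,0],
    [0,0,0],
    [0,0,0],
    [0,0,0],
    [0,0,0]
  ],
  "jaw": [1,1,1,1,1,1,1,1]
}}

```text
t: 2.3
tcp_pos: [0.148, 0.5919, 0.534]
orientation: [[-0.97, 0.243, 0.001], [0.243, 0.97, 0.004], [0.0, 0.004, -1.0]]
ft_force: [0.0, 0.4, -1.4]
width: -0.0
finger_force: 0.0
```

{"api": "play_rows", "payload": {
  "xyz": [
    [-5.8,-0.28,0],
    [-5.8,-0.28,0],
    [-5.8,-0.28,0],
    [-5.8,-0.28,0],
    [-5.8,-0.28,0],
    [-5.8,-0.28,0],
    [-5.8,-0.28,0],
    [-5.8,-0.28,0],
    [-5.8,-0.28,0],
    [-5.8,-0.28,0],
    [-5.8,-0.28,0],
    [-5.8,-0.28,0],
    [-5.8,-0.28,0],
    [-5.8,-0.28,0],
    [-5.8,-0.28,0],
    [-5.8,-0.28,0],
    [-5.8,-0.28,0],
    [-5.8,-0.28,0],
    [-5.8,-0.28,0],
    [-5.8,-0.28,0]
  ],
  "twist": [
    [0,0,5.5],
    [0,0,5.5],
    [0,0,5.5],
    [0,0,5.5],
    [0,0,5.5],
    [0,0,5.5],
    [0,0,5.5],
    [0,0,5.5],
    [0,0,5.5],
    [0,0,5.5],
    [0,0,5.5],
    [0,0,5.5],
    [0,0,5.5],
    [0,0,5.5],
    [0,0,5.5],
    [0,0,5.5],
    [0,0,5.5],
    [0,0,5.5],
    [0,0,5.5],
    [0,0,5.5]
  ],
  "jaw": [1,1,1,1,1,1,1,1,1,1,1,1,1,1,1,1,1,1,1,1]
}}

```text
t: 4.8
tcp_pos: [0.5014, -0.3355, 0.5304]
orientation: [[0.562, 0.827, -0.001], [0.827, -0.562, 0.0], [-0.0, -0.001, -1.0]]
ft_force: [0.8, -0.6, -0.8]
width: -0.0001
finger_force: 0.0
```

{"api": "play_rows", "payload": {
  "xyz": [
    [0,0,0],
    [0,0,0],
    [0,0,0],
    [0,0,0],
    [-1.5,0,5.5],
    [-1.5,0,5.5],
    [-1.5,0.1,5.5],
    [0,0,5.5],
    [0,0,5],
    [0,0,5],
    [0,0,4],
    [0,0,0],
    [0,0,0]
  ],
  "twist": [
    [0,0,9.5],
    [0,0,9.5],
    [0,0,9.5],
    [0,0,9.5],
    [0,0,0],
    [0,0,0],
    [0,0,0],
    [0,0,0],
    [0,0,0],
    [0,0,0],
    [0,0,0],
    [0,0,0],
    [0,0,0]
  ],
  "jaw": [1,1,1,1,1,1,1,1,1,1,1,1,1]
}}

```text
t: 6.42
tcp_pos: [0.4601, -0.3495, 0.1726]
orientation: [[0.951, 0.308, 0.001], [0.308, -0.951, -0.001], [0.0, 0.001, -1.0]]
ft_force: [0.2, 0.2, 0.9]
width: 0.0001
finger_force: 0.0
```

Run:
```python
from h import *
s=manip.read_state(); print(s['tcp_pos'].round(4),s['orientation'].round(3),s['ft_force'].round(1))
im,d=manip.snapshot('wrist'); cv2.imwrite('pics/w1.png',im)
R=s['orientation']
for n,z in {'gate':.0385,'end_stop':.034,'shuttle':.034,'thumb_pad':.044,'start_key_top':.0665,'drag_springs':.036}.items():
    for m in manip.mark_of(n,'wrist')[:1]:
        px=np.array(m['xy'])*[640,480]; q=at_z('wrist',px,z)
        print(n,round(m['score'],2),px.round(),q.round(4),'tool cm',(R.T@(q-s['tcp_pos'])*100).round(2),at_depth('wrist',px,d[min(int(px[1]),479),min(int(px[0]),639)]).round(4))
```

```text
[ 0.4601 -0.3495  0.1726] [[ 0.951  0.308  0.001]
 [ 0.308 -0.951 -0.001]
 [ 0.     0.001 -1.   ]] [0.2 0.2 0.9]
gate 0.81 [319.  67.] [ 0.5587 -0.3161  0.0385] tool cm [10.4  -0.16 13.41] [ 0.5591 -0.3159  0.0348]
shuttle 0.72 [317. 236.] [ 0.4521 -0.3488  0.034 ] tool cm [-0.74 -0.32 13.85] [ 0.455 -0.348  0.045]
thumb_pad 0.89 [317. 235.] [ 0.455  -0.3474  0.044 ] tool cm [-0.42 -0.37 12.85] [ 0.4553 -0.3473  0.0451]
start_key_top 0.61 [461. 141.] [ 0.5421 -0.4091  0.0665] tool cm [ 5.96  8.18 10.61] [ 0.5422 -0.4097  0.0648]
```

View pics/w1.png

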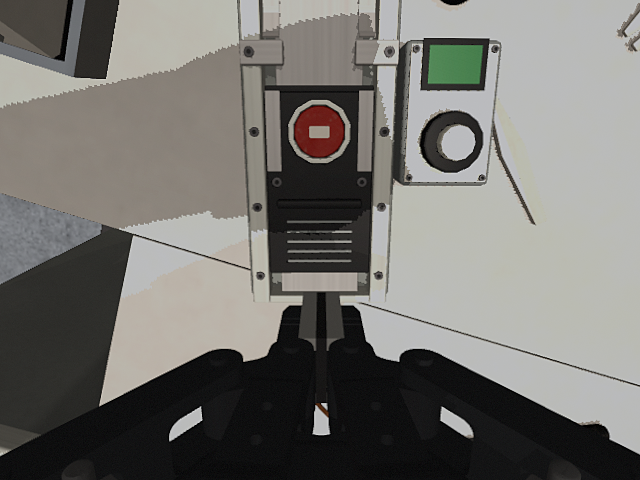

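{"api": "play_rows", "payload": {
  "xyz": [
    [0,-0.2,4],
    [0,0,4],
    [0,0,3],
    [0,0,1],
    [0,0,0.6],
    [0,0,0.4],
    [0,0,0.4],
    [0,0,0.2],
    [0,0,0]
  ],
  "twist": [
    [0,0,0],
    [0,0,0],
    [0,0,0],
    [0,0,0],
    [0,0,0],
    [0,0,0],
    [0,0,0],
    [0,0,0],
    [0,0,0]
  ],
  "jaw": [1,1,1,1,1,1,1,1,1]
}}

```text
t: 7.9
tcp_pos: [0.4599, -0.3474, 0.0362]
orientation: [[0.951, 0.309, 0.001], [0.309, -0.951, -0.001], [0.001, 0.001, -1.0]]
ft_force: [-2.0, 0.9, 8.3]
width: 0.0001
finger_force: 4.3
```

{"api": "play_rows", "payload": {
  "xyz": [
    [0,0,0.2],
    [0,0,0.2],
    [0,0,0]
  ],
  "twist": [
    [0,0,0],
    [0,0,0],
    [0,0,0]
  ],
  "jaw": [1,1,1]
}}

```text
t: 8.28
tcp_pos: [0.4612, -0.3486, 0.035]
orientation: [[0.951, 0.308, 0.005], [0.308, -0.951, -0.001], [0.005, 0.003, -1.0]]
ft_force: [-8.9, 9.3, 59.6]
width: 0.0002
finger_force: 30.0
```

{"api": "play_rows", "payload": {
  "xyz": [
    [0,0,-0.15],
    [0.3,0,0],
    [0.4,0,0],
    [0.4,0,0],
    [0.4,0,0],
    [0.4,0,0],
    [0,0,0]
  ],
  "twist": [
    [0,0,0],
    [0,0,0],
    [0,0,0],
    [0,0,0],
    [0,0,0],
    [0,0,0],
    [0,0,0]
  ],
  "jaw": [1,1,1,1,1,1,1]
}}

```text
t: 9.15
tcp_pos: [0.4789, -0.3427, 0.0356]
orientation: [[0.951, 0.308, 0.004], [0.308, -0.951, -0.002], [0.003, 0.003, -1.0]]
ft_force: [-5.1, 2.2, 37.2]
width: -0.0001
finger_force: 18.6
```

```bash
cat > look.py <<'E'
from h import *
import sys
s=manip.read_state(); print(s['tcp_pos'].round(4),s['ft_force'].round(1))
im,d=manip.snapshot(sys.argv[1]); 
a=at_z
# red mount centre by colour
h=cv2.cvtColor(im,cv2.COLOR_BGR2HSV); m=((h[...,0]<8)|(h[...,0]>172))&(h[...,1]>140)&(h[...,2]>50)
n,lab,st,c=cv2.connectedComponentsWithStats(m.astype('uint8'))
u=np.array([np.cos(np.radians(17.9)),np.sin(np.radians(17.9))]); g=np.array([.5593,-.3169])
for i in range(1,n):
    if st[i,4]>60:
        q=at_z(sys.argv[1],c[i],.056); w=q[:2]-g; print(st[i,4],c[i].round(1),q.round(4),'mount tester x,y',(w@u).round(4),(w@[-u[1],u[0]]).round(4))
E
python3 look.py wrist; python3 look.py top
```

```text
[ 0.4789 -0.3427  0.0356] [-5.1  2.2 37.2]
7188 [324.5 138. ] [ 0.5407 -0.3235  0.056 ] mount tester x,y -0.0197 -0.0006
[ 0.4789 -0.3427  0.0356] [-5.9  2.8 36.6]
234 [193.  195.3] [ 0.6726 -0.1839  0.056 ] mount tester x,y 0.1487 0.0917
```

{"api": "play_rows", "payload": {
  "xyz": [
    [0.4,0,0],
    [0.4,0,0],
    [0.4,0,0],
    [0.4,0,0],
    [0.4,0,0],
    [0.4,0,0],
    [0.4,0,0],
    [0.4,0,0],
    [0.4,0,0],
    [0.4,0,0],
    [0.4,0,0],
    [0,0,0]
  ],
  "twist": [
    [0,0,0],
    [0,0,0],
    [0,0,0],
    [0,0,0],
    [0,0,0],
    [0,0,0],
    [0,0,0],
    [0,0,0],
    [0,0,0],
    [0,0,0],
    [0,0,0],
    [0,0,0]
  ],
  "jaw": [1,1,1,1,1,1,1,1,1,1,1,1]
}}

```text
t: 10.75
tcp_pos: [0.52, -0.3301, 0.0358]
orientation: [[0.952, 0.307, 0.003], [0.307, -0.952, -0.003], [0.002, 0.004, -1.0]]
ft_force: [-8.9, -0.7, 35.6]
width: -0.0002
finger_force: 25.5
```

```bash
python3 look.py wrist
```

```text
[ 0.52   -0.3301  0.0358] [-8.9 -0.7 35.6]
6914 [322.3 156.3] [ 0.5767 -0.3118  0.056 ] mount tester x,y 0.0181 -0.0005
```

{"api": "play_rows", "payload": {
  "xyz": [
    [0.4,0,0],
    [0.4,0,0],
    [0.3,0,0],
    [0.2,0,0],
    [0.1,0,0],
    [0,0,0]
  ],
  "twist": [
    [0,0,0],
    [0,0,0],
    [0,0,0],
    [0,0,0],
    [0,0,0],
    [0,0,0]
  ],
  "jaw": [1,1,1,1,1,1]
}}

```text
t: 11.55
tcp_pos: [0.533, -0.3258, 0.0358]
orientation: [[0.952, 0.307, 0.003], [0.307, -0.952, -0.003], [0.002, 0.004, -1.0]]
ft_force: [-10.9, -1.7, 35.1]
width: -0.0002
finger_force: 25.7
```

```bash
python3 look.py wrist
```

```text
[ 0.533  -0.3258  0.0358] [-10.9  -1.7  35.1]
6906 [322.3 156.3] [ 0.5897 -0.3076  0.056 ] mount tester x,y 0.0318 -0.0005
```

{"api": "play_rows", "payload": {
  "xyz": [
    [0.15,0,0],
    [0.1,0,0],
    [0,0,0]
  ],
  "twist": [
    [0,0,0],
    [0,0,0],
    [0,0,0]
  ],
  "jaw": [1,1,1]
}}

```text
t: 11.98
tcp_pos: [0.5337, -0.3256, 0.0358]
orientation: [[0.952, 0.306, 0.001], [0.306, -0.952, -0.003], [0.0, 0.003, -1.0]]
ft_force: [-18.5, -2.2, 42.1]
width: -0.0001
finger_force: 29.2
```

{"api": "play_rows", "payload": {
  "xyz": [
    [-0.12,0,0],
    [0,0,-0.2],
    [0,0,-0.3],
    [-0.2,0,-0.5],
    [-0.2,0,-2],
    [0,0,-4],
    [0,0,-4],
    [0,0,0]
  ],
  "twist": [
    [0,0,0],
    [0,0,0],
    [0,0,0],
    [0,0,0],
    [0,0,0],
    [0,0,0],
    [0,0,0],
    [0,0,0]
  ],
  "jaw": [1,1,1,1,1,1,1,1]
}}

```text
t: 12.98
tcp_pos: [0.5315, -0.3251, 0.147]
orientation: [[0.951, 0.308, 0.005], [0.308, -0.951, -0.002], [0.005, 0.003, -1.0]]
ft_force: [0.5, 0.4, -0.9]
width: -0.0002
finger_force: 0.0
```

```bash
python3 look.py wrist
python3 - <<'E'
from h import *
s=manip.read_state();R=s['orientation']; print(R.round(3))
im,d=manip.snapshot('wrist'); cv2.imwrite('pics/w2.png',im)
for n,z in {'start_key_top':.066,'thumb_pad':.036}.items():
  for m in manip.mark_of(n,'wrist')[:2]:
    px=np.array(m['xy'])*[640,480]; q=at_z('wrist',px,z); q2=at_depth('wrist',px,d[int(px[1]),int(px[0])])
    print(n,round(m['score'],2),px.round(),q.round(4),(R.T@(q-s['tcp_pos'])*100).round(2),q2.round(4))
E
```

```text
[ 0.5315 -0.3251  0.147 ] [ 0.5  0.4 -0.9]
2009 [323.1 139.3] [ 0.5891 -0.3065  0.056 ] mount tester x,y 0.0316 0.0007
[[ 0.951  0.309  0.003]
 [ 0.309 -0.951 -0.001]
 [ 0.003  0.002 -1.   ]]
start_key_top 0.9 [468. 273.] [ 0.5431 -0.4076  0.066 ] [-1.44  8.28  7.93] [ 0.5428 -0.4082  0.0647]
thumb_pad 0.85 [323. 253.] [ 0.52   -0.3277  0.036 ] [-1.18 -0.04 10.91] [ 0.5192 -0.3279  0.0334]
```

View pics/w2.png

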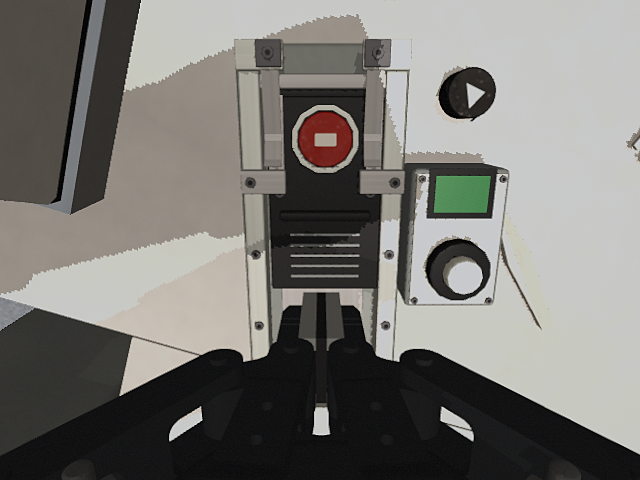

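{"api": "play_rows", "payload": {
  "xyz": [
    [-0.7,4.1,0],
    [-0.7,4.2,2],
    [0,0,3],
    [0,0,2.3],
    [0,0,0.4],
    [0,0,0.4],
    [0,0,0.2],
    [0,0,0]
  ],
  "twist": [
    [0,0,0],
    [0,0,0],
    [0,0,0],
    [0,0,0],
    [0,0,0],
    [0,0,0],
    [0,0,0],
    [0,0,0]
  ],
  "jaw": [1,1,1,1,1,1,1,1]
}}

```text
t: 14.18
tcp_pos: [0.5426, -0.4072, 0.061]
orientation: [[0.951, 0.309, 0.001], [0.309, -0.951, 0.0], [0.001, 0.0, -1.0]]
ft_force: [-3.8, 3.2, 8.5]
width: -0.0002
finger_force: 3.9
```

{"api": "play_rows", "payload": {
  "xyz": [
    [0,0,0.1],
    [0,0,0.05],
    [0,0,0]
  ],
  "twist": [
    [0,0,0],
    [0,0,0],
    [0,0,0]
  ],
  "jaw": [1,1,1]
}}

```text
t: 14.55
tcp_pos: [0.5427, -0.4073, 0.0606]
orientation: [[0.951, 0.309, 0.002], [0.309, -0.951, 0.0], [0.002, 0.0, -1.0]]
ft_force: [-9.6, 8.8, 24.7]
width: 0.0002
finger_force: 12.7
```

{"api": "play_rows", "payload": {
  "xyz": [
    [0,0,-0.5],
    [0,0,-2],
    [0,0,-4],
    [0,0,-4],
    [0,0,0],
    [0,0,0]
  ],
  "twist": [
    [0,0,0],
    [0,0,0],
    [0,0,0],
    [0,0,0],
    [0,0,0],
    [0,0,0]
  ],
  "jaw": [1,1,1,1,1,1]
}}

```text
t: 15.3
tcp_pos: [0.5425, -0.4071, 0.1639]
orientation: [[0.951, 0.309, 0.001], [0.309, -0.951, -0.0], [0.001, 0.0, -1.0]]
ft_force: [0.6, -0.3, -0.9]
width: 0.0001
finger_force: 0.0
```

```bash
python3 look.py wrist
python3 - <<'E'
from h import *
im,d=manip.snapshot('wrist')
for n in ('start_key_top','thumb_pad'):
  for m in manip.mark_of(n,'wrist')[:1]:
    px=np.array(m['xy'])*[640,480]; print(n,at_depth('wrist',px,d[int(px[1]),int(px[0])]).round(4))
E
```

```text
[ 0.5425 -0.4071  0.1639] [ 0.6 -0.3 -0.9]
1941 [188.3 112.1] [ 0.5901 -0.3095  0.056 ] mount tester x,y 0.0316 -0.0024
start_key_top [ 0.5431 -0.4098  0.0666]
thumb_pad [ 0.5225 -0.3296  0.0351]
```

Shuttle is home and down, and the key has sprung back out.

```bash
python3 -c "
from cell import manip
print(manip.job_done())"
```

```text
the job is handed in; nothing more can be done
None
```

The job is handed in: the shuttle is home against the end stop and held down by the springs, the start key was pushed fully in and sprang back, and the arm is clear. The hand-in returned no verdict, so this rests on the last wrist-camera and force readings.

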